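# Hang the sample pail on the weighing stand by its bail

### The arm

A 6-joint arm with a two-finger parallel gripper is mounted at the origin on the work surface. World frame = base frame: x ahead of the robot, y to its left, z up, the work surface at z = 0. Lengths are in mm, angles in rad, forces in N, time in s.
With the tool pointing down it reaches from about 300 to 775 mm from the base axis. Payload 14.6 kg.
Tool frame: the origin (TCP) lies between the finger pads; the fingertips stand 19 mm ahead of it and the grasp point (between the pads) is the TCP; z points along the fingers, y is the line along which they close (so a half turn about z gives the same grasp; the last joint's range is limited). The gripper opens to 94 mm and grips with 3 to 60 N. Pads are 16 mm wide; open, the fingers measure 119 mm over their backs; the gripper's body (75 mm by 177 mm) begins 78 mm behind the grasp point.
Start: joints at [1.079, 0.3, 1.521, -0, 1.321, -0.067], TCP at [226.672, 501.108, 224.446] pointing down, gripper open.
Joint ranges: [-3.03, 3.03], [-0.79, 2.21], [0.23, 2.52], [-1.04, 4.18], [0, 3.07], [-2.55, 2.55]. Speed limits (rad/s): [2.22, 2.22, 2.57, 3.14, 3.14, 3.14].

### API

Orientations are given as [roll, pitch, yaw] about the fixed x, y, z axes, in that order (R = Rz(yaw) Ry(pitch) Rx(roll)).
In Python, from cell import monitor, imaging, job, find_in, trace gives the robot as it stands. The module is installed in compiled form; this text tells all that it offers.
- The arm moves only by the tool arm_command, never from a script. Its argument "steps" is a list of rows, each a list of 5 numbers: the opening, from 0 (shut) to 1 (fully open), then the shift along the tool's x, y, z in mm, then the turn about the tool's z in degrees. In form: [[gripper, dx, dy, dz, turn], ...]. A call has 1 to 20 rows; each row is the pose to reach, as a shift and turn from the pose commanded when the call began, along the tool's axes at that moment; what a row does not reach only later rows make up. A row lasts 1/8 s, in which the tool goes at most 62.5 mm and 10.7 degrees, less where a joint would pass 70% of its speed; a pose out of reach is approached as far as the arm can. A call with a gripper value outside its range is refused whole. The fingers move at their own pace and stop on an object; "force" is the grip in N (left out, the last holds). Time passes only in rows, so rows that repeat a pose let the fingers close. It gives the time, the measured TCP pose, the force, the opening and the grip force at its end, in the units of the state.
- monitor.read_state(): the state, without advancing time (a new reading comes with each control period).
- imaging.camera(name): name is "scene" or "top"; returns a dict with "img" (384x512x3 uint8, red, green, blue), "mtx" (3x3 intrinsics, pixels), "D" ([k1, k2, p1, p2, k3] as OpenCV has them; the pictures are not rectified), "view" (4x4, takes a point from world to camera coordinates). Camera axes: x right, y down, z forward; pixel columns grow to the right and rows downward; lengths in mm; the calibration is good to about 2 mm. A picture is of the moment at which its call begins. There is no depth.
- job.sign_off(): hands the job in; it is judged then, once.
Trained networks look in a picture, given as the dict that the camera call returned (one of the last four; its "shot" number tells which), for a name from the list of things; names that differ only in an ending like _2 or _b are one class to them, and where a whole thing is asked for, a point or a joint stands for the part that bears it (a point fixed in the world has none). Each returns a list of dicts, best first, with "p" (0 to 1); they miss things now and then, are a little off and sometimes report something else, mostly with a low value. They report only what shows in the picture. A call takes as long as a camera call. They do not tell look-alikes from the thing itself.
- find_in(picture, target): "rect" ([centre column, centre row, width, height] in pixels, round what is visible of it).
- trace(picture, target): "region" (384x512 bool, what is visible of it) and "rect" ([centre column, centre row, width, height] in pixels, round what is visible of it).
The state is a dict: "clock": time; "joints": joint angles; "qd": joint speeds; "effort": joint torques, N m; "eef_pos": TCP position; "eef_rot": TCP orientation; "wrist_force": force on the tool from outside, world axes, zero at the start; "moment": the same for the moment, N m; "finger_gap": finger opening in mm; "finger_force": force on a finger pad.
Only numpy, scipy, OpenCV 4.12 (cv2) and the standard library are available. Lean on these libraries where they do the work, as an engineer would, in place of code of your own. Each camera call takes 0.05 s, during which the arm holds its last target. There are 200 camera calls.

### The job

Swing the pail's bail handle from lying flat up to upright while the pail stays standing on the table. Then lift the pail by the bail, hook the bail over both prongs of the weighing stand, lower it gently by feel until both dips carry the pail's weight while you still hold it, and let go so that it hangs still. Do not drop the pail onto the prongs, push hard on the stand, tip the pail or move the tub stack, pliers and jar.

Things in the scene. Friction and masses are not known exactly. Their poses are not given: they have to be found in the camera images.
- pail: Lavender open pail, loose: 96 mm wide at the foot, 120 mm at the rim, 105 mm high, 0.3 to 0.7 kg (varies). Origin: centre of its underside; z up. Ears at +y and -y (out to 72 mm from its axis) carry the bail's pivots, on its y axis 95 mm above the origin.
- bail (a joint): Angle of the pail's wire bail: 0 = flat (level) towards the pail's -x, on stops (starts at 0 to 0.25); pi/2 = upright; pi = flat towards +x. Stiff pivots (0.055 N m): it stays where left. A U of 8 mm steel wire: arms at y = -70 and +70 mm; its top bar's centre line is 120 mm from the pivot axis and straight from y = -58 to +58 mm.
- bail_grip (a point): Centre of the bail's top bar, inside a wooden roller 18 mm thick, 44 mm long, that turns easily on the wire. Axes are the bail's: y along the bar, -x away from the pivots (up when upright). Pinch the roller across the bar to raise the bail and carry the pail; the bare wire on either side of it goes on the prongs.
- stand: Weighing stand, fixed. Origin on the table straight below the midpoint of its prongs' dips; z up; prongs point to its -x. Base plate x = 85 to 205 mm, 130 mm wide; column 24 mm thick, 319 mm high at x = 135 mm; a clamp on it, set to a new unmeasured height each time, begins at x = 88 mm and bears two prongs on a load cell that sinks 1 mm per 6 N. Over 15 N on the stand is too much.
- dips_lowest (a point): Point of the stand 230 mm above its origin: the lowest place for the dips' centre line; it lies anywhere from here to 45 mm higher, to be found by feel or sight. Two prongs of 8 mm rod at y = -45 and +45 mm: level from root x = 85 to 28 mm, then 12 mm down to the dip, level from x = 10 to -10 mm, then up to the tip at x = -30 mm, 22 mm above the dip.
- bar_highest (a point): Point of the stand 283 mm above its origin: where the bar's centre would hang with the clamp at its highest (at its lowest 45 mm lower; the bar's centre line rests 8 mm over the dips' centre line). Bring the bar in over the tips from the stand's -x side, prongs passing through the bail above the pail, then down into the dips.
- tubs: Stack of white food tubs, 94 mm wide, 158 mm high, loose bystander; origin at the centre of its underside.
- pliers: Red-handled pliers lying flat, 140 mm long along x, 55 mm wide, 12 mm high, loose bystander; origin under the pivot.
- jar: Small amber jar with black cap, 52 mm wide, 70 mm high, loose bystander; origin at the centre of its underside.
Mind the look-alikes: they are no part of the job. What is shaped like the pail but turquoise is not meant.

How it is judged (in metres and radians):
On the way, in this order (a step that is already met when the one before it is completed fails the run):
1. the bail is upright (within 0.25 rad) while the pail still stands on the table (value of joint bail between 1.32 and 1.82 rad and height (world z) of pail below 0.006 m and angle between pail's own z axis and vertical below 0.08 rad), for 0.1 s.
2. the prongs bear more than 1.5 N of the pail's weight, the bar over the dips, while the fingers still hold the bail (contact force between pail and stand above 1.5 N and contact force between the fingers and pail above 0.5 N and x of bail_grip in the frame of stand between -0.02 and 0.02 m and height (world z) of pail above 0.012 m), for 0.15 s.
At the end, for the whole second after the job is handed in: Released and still, the pail hangs level (0.2 rad), underside over 12 mm above the table, its weight (over 2 N) on the stand, bail upright within 0.3 rad, bar in both dips: centre within 14 mm of the dips along the prongs, 24 mm across, square to them within 0.15 rad (contact force between pail and stand above 2 N and x of bail_grip in the frame of stand between -0.014 and 0.014 m and y of bail_grip in the frame of stand between -0.024 and 0.024 m and height (world z) of bail_grip above 0.23 m and height (world z) of pail above 0.012 m and angle between pail's own z axis and vertical below 0.2 rad and value of joint bail between 1.27 and 1.87 rad and linear speed of pail below 0.03 m/s and angular speed of pail below 0.3 rad/s and angle between the y axis of bail_grip and the y axis of stand, either way round below 0.15 rad); the robot touches nothing.
It fails at once if more than 15 N on the stand or its prongs (pushed hard or the pail dropped on them) (contact force between anything else and stand above 15 N).
It fails at once if the pail tips more than 0.4 rad (angle between pail's own z axis and vertical above 0.4 rad).
It fails at once if the tub stack, pliers or jar is moved more than 20 mm (distance of any of tubs, pliers, jar from where it was at the start of the episode above 0.02 m).
It also fails if it takes over 72 s, if anything falls off the work surface, if the arm or the gripper's body presses on something with over 40 N, if the wrist force passes 120 N, or if a joint passes its speed limit or range.

## Working session

There is one attempt and no reset: what is moved stays moved. The work goes in short steps, Python scripts to look and compute and a tool call to move; the robot and the scene stay as the last step left them, time stands still between calls to the robot, and variables do not carry over. Pictures are saved under pics/ and viewed, at most 10 in all, crops included, and the job is handed in when it is done.

Besides the shell and the picture viewer there is one more tool, called after "Call:" as name(argument=value, ...), one argument or row to a line, values as JSON. arm_command: Moves the arm, as the interface text tells. Its arguments: {"type":"object","properties":{"steps":{"type":"array","items":{"type":"array","items":{"type":"number"}}},"force":{"type":"number"}},"required":["steps"]}

```bash
mkdir -p pics; cat > h.py <<'E'
import numpy as np, cv2
from cell import monitor, imaging, job, find_in, trace
def ray(c,uv):
    p=cv2.undistortPoints(np.array([[uv]],float),np.array(c['mtx']),np.array(c['D'],float)).reshape(2)
    V=np.array(c['view']);R=V[:3,:3];t=V[:3,3]
    return -R.T@t, R.T@np.array([p[0],p[1],1.])
def at_z(c,uv,z):
    o,d=ray(c,uv);return o+d*(z-o[2])/d[2]
def proj(c,P):
    V=np.array(c['view']);r=cv2.Rodrigues(V[:3,:3])[0]
    return cv2.projectPoints(np.array(P,float).reshape(-1,3),r,V[:3,3],np.array(c['mtx']),np.array(c['D'],float))[0].reshape(-1,2)
def save(img,n): cv2.imwrite('pics/'+n,cv2.cvtColor(np.ascontiguousarray(img),cv2.COLOR_RGB2BGR))
E
python3 - <<'E'
from h import *
cs={n:imaging.camera(n) for n in('scene','top')}
save(np.vstack([cs['scene']['img'],cs['top']['img']])[:, :],'a.png')
im=cv2.imread('pics/a.png'); cv2.imwrite('pics/a.png',np.hstack([im[:384],im[384:]])[:, :]) 
a=cv2.imread('pics/a.png'); cv2.imwrite('pics/scene0.png',a[:,:512]);cv2.imwrite('pics/top0.png',a[:,512:])
for n,c in cs.items():
    print(n,ray(c,(256,192)))
    for t in('pail','bail','bail_grip','stand','tubs','pliers','jar'):
        print(t,[(np.round(d['rect']),round(d['p'],2)) for d in find_in(c,t)])
print(monitor.read_state())
E
```

```text
scene (array([1145.00351345,  730.02741092,  824.74665035]), array([-0.56717332, -0.62495976, -0.53668033]))
pail [(array([292., 276.,  62.,  78.]), 0.88), (array([223., 327.,  74.,  73.]), 0.85), (array([148., 207.,  79., 122.]), 0.72), (array([369., 240.,  66.,  56.]), 0.6)]
bail [(array([219., 339.,  69.,  49.]), 0.77), (array([362., 234.,  58.,  34.]), 0.72), (array([292., 258.,  66.,  48.]), 0.65)]
bail_grip [(array([295., 260.,  68.,  48.]), 0.95), (array([361., 231.,  46.,  29.]), 0.87), (array([265., 228.,  20.,  29.]), 0.65), (array([219., 338.,  74.,  47.]), 0.57), (array([230., 264.,  36.,  33.]), 0.56)]
stand [(array([147., 206.,  71., 117.]), 0.68)]
tubs [(array([159., 274.,  46.,  67.]), 0.83)]
pliers [(array([229., 265.,  35.,  32.]), 0.87), (array([266., 225.,  17.,  29.]), 0.67)]
jar [(array([264., 225.,  20.,  26.]), 0.62)]
top (array([ 337.20651292,    6.27456778, 1681.68223033]), array([ 0.08674833,  0.01390676, -0.99655174]))
pail [(array([208., 176.,  55.,  55.]), 0.95), (array([188., 100.,  55.,  57.]), 0.84), (array([187., 258.,  44.,  60.]), 0.64)]
bail [(arr
[... 418 characters left out ...]
3.,  21.,  16.]), 0.68)]
{'clock': 0.8, 'joints': array([ 1.07939258e+00,  2.99904453e-01,  1.52098504e+00, -2.10208265e-05,
        1.32069053e+00, -6.65757772e-02]), 'qd': array([ 0.00157196, -0.00028119,  0.00028351,  0.00098954,  0.00160057,
        0.00048306]), 'effort': array([ 2.86782430e-03, -5.31628990e+01, -3.52910399e+01,  7.09601585e-02,
        2.12325534e-02, -8.09477660e-05]), 'eef_pos': array([226.68468483, 501.11106229, 224.44947328]), 'eef_rot': array([3.14158140e+00, 2.11622559e-05, 2.71676989e+00]), 'wrist_force': array([ 0.39280855, -0.18719363, -0.49185788]), 'moment': array([-0.04771616,  0.01072704,  0.00198715]), 'finger_force': 0.0, 'finger_gap': 94.20098941711386}
```

View pics/scene0.png

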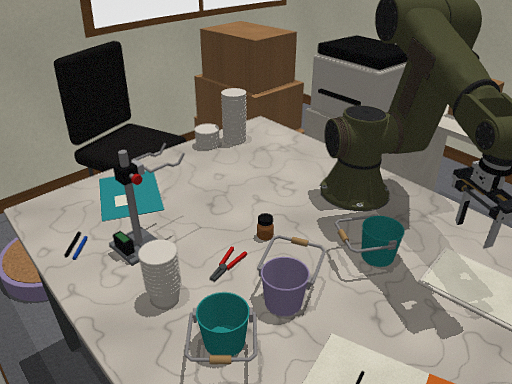

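View pics/top0.png

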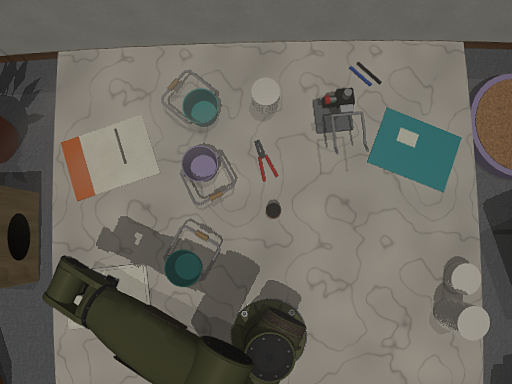

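The lavender pail is at scene (287,285) / top (203,163). The look-alikes are the turquoise pails at scene (222,327) and (382,240), top (202,105) and (184,267). I choose the lavender one and check it, and the stand, close up.

```bash
python3 - <<'E'
from h import *
cs={n:imaging.camera(n) for n in('scene','top')}
import pickle; pickle.dump(cs,open('cs.pkl','wb'))
def crop(n,u,v,w,h): return cv2.resize(cs[n]['img'][v:v+h,u:u+w],(400,300),interpolation=cv2.INTER_CUBIC)
save(np.vstack([np.hstack([crop('scene',240,225,120,90),crop('top',165,135,100,75)]),np.hstack([crop('scene',90,140,120,90),crop('top',300,80,100,75)])]),'b.png')
for n,c in cs.items():
    hsv=cv2.cvtColor(c['img'],cv2.COLOR_RGB2HSV)
    m=((hsv[...,0]>118)&(hsv[...,0]<150)&(hsv[...,1]>40)).astype(np.uint8)
    k,l,s,ce=cv2.connectedComponentsWithStats(m)
    for i in range(1,k):
        if s[i,4]>60: print(n,'lav',s[i],ce[i])
    m=((hsv[...,0]>8)&(hsv[...,0]<20)&(hsv[...,1]>110)&(hsv[...,2]>90)).astype(np.uint8)
    k,l,s,ce=cv2.connectedComponentsWithStats(m)
    for i in range(1,k):
        if s[i,4]>12: print(n,'wood',s[i],ce[i])
E
```

```text
scene lav [  0 237  49  64 846] [ 21.38652482 284.46453901]
scene lav [ 261  257   48   59 2226] [284.00179695 284.61455526]
scene wood [202  21  93  20 936] [247.96688034  30.3792735 ]
scene wood [195  74  35  14  78] [211.73076923  80.55128205]
scene wood [491  78  13   7  32] [497.15625  81.34375]
scene wood [247  80  56  18 238] [275.49159664  88.80672269]
scene wood [296 128   8   5  25] [299.88 130.12]
scene wood [257 224  17   7  67] [265.49253731 227.44776119]
scene wood [338 229  10  12  56] [342.41071429 234.28571429]
scene wood [292 237  16   8  65] [299.43076923 240.41538462]
scene wood [   2  240   39   43 1002] [ 19.31736527 264.54191617]
scene wood [210 355  21   8 152] [219.78947368 358.86842105]
scene wood [426 374  29  10 156] [436.78846154 380.01923077]
top lav [471  74  41 104 733] [487.44884038 124.68894952]
top lav [191 156  27  25 262] [205.41984733 167.55343511]
top wood [ 476   79   36   90 2427] [496.44499382 121.99505562]
top wood [  61  136   34   65 1165] [ 77.33991416 168.4223176 ]
top wood [199 235   9   5  15] [203.33333333 236.93333333]
```

View pics/b.png

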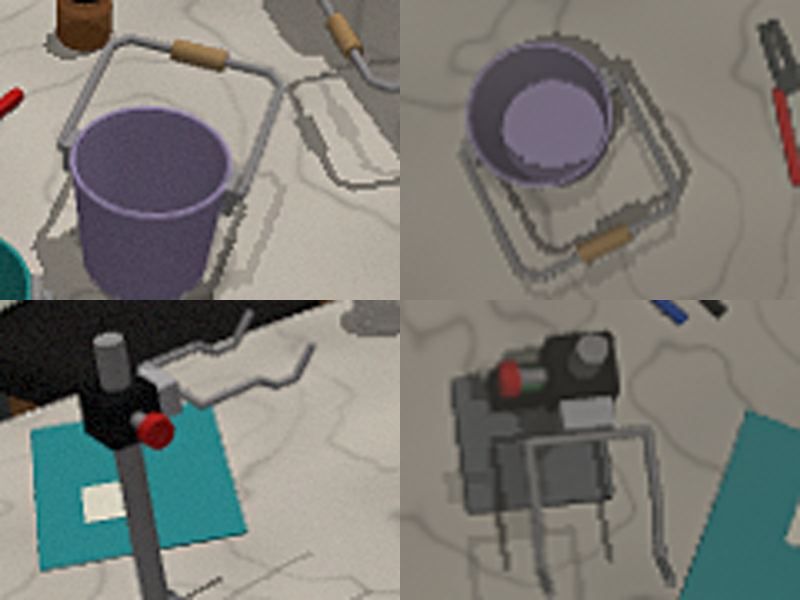

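Lavender pail confirmed: roller at scene (300,241), top (216,196); rim centre scene (285,274), top (200,163). The stand's prong tips are at scene (165,144) and (183,154), top (337,154) and (368,151). Fitting poses.

```bash
cat > fit.py <<'E'
from h import *
import pickle
from scipy.optimize import least_squares
cs=pickle.load(open('cs.pkl','rb'))
def Rz(a): return np.array([[np.cos(a),-np.sin(a),0],[np.sin(a),np.cos(a),0],[0,0,1]])
def bailpt(a,r,y): return [-r*np.cos(a),y,95+r*np.sin(a)]
def pail(p):
    x,y,w,a=p
    # points: rim centre, roller, corner+ , corner-, pivot+, pivot-
    L=np.array([[0,0,105],bailpt(a,120,0),bailpt(a,117,67),bailpt(a,117,-67),[0,70,95],[0,-70,95]])
    return L@Rz(w).T+[x,y,0]
def stand(p):
    x,y,w,h=p
    L=np.array([[-30,45,h+22],[-30,-45,h+22],[85,45,h+12],[85,-45,h+12],[28,45,h+12],[28,-45,h+12]])
    return L@Rz(w).T+[x,y,0]
def go(f,obs,p0s):
    def res(p):
        P=f(p); r=[]
        for n,o in obs.items():
            q=proj(cs[n],P)
            for i,uv in o.items(): r.append(q[i]-uv)
        return np.ravel(r)
    b=min((least_squares(res,p0,loss='soft_l1') for p0 in p0s),key=lambda s:s.cost)
    print(np.round(b.x,3),b.cost);print(np.round(res(b.x).reshape(-1,2),1).tolist());return b.x
if __name__=='__main__':
    o={'scene':{0:(285.3,273.6),1:(300,241.2),2:(322.5,247.5),3:(275.4,237.6),4:(309.9,285),5:(260.4,270.6)},
       'top':{0:(200,163.2),1:(216.5,195.7),2:(198,204.2),3:(235.7,183.7),4:(181.5,172.5),5:(218.7,158)}}
    c=at_z(cs['top'],(200,163),105);print(c)
    pp=go(pail,o,[[c[0],c[1],w,.15] for w in np.arange(0,6.3,.7)])
    print(pail(pp).round(1).tolist())
    o={'scene':{0:(183.3,154.1),1:(165,143.9),4:(168.6,164.6),5:(152.1,153.5)},
       'top':{0:(336.7,154.2),1:(367.7,150.7),2:(332.5,115),3:(362,113)}}
    c=at_z(cs['top'],(350,140),260);print(c)
    o2={k:dict(v) for k,v in o.items()}
    # stand +y is at image left when pointing -x
    sp=go(stand,o,[[c[0],c[1],w,250] for w in np.arange(-.6,.7,.3)])
    print(stand(sp).round(1).tolist())
    np.save('fit.npy',[pp,sp])
    for n,z in(('tubs',158),('jar',70),('pliers',12)):
        print(n,[at_z(cs['top'],d['rect'][:2],z).round() for d in find_in(imaging.camera('top'),n)][:1])
E
python3 fit.py
```

```text
[572.91552651 206.74222977 105.        ]
[5.74099e+02 2.08226e+02 4.68000e-01 1.23000e-01] 15.697740352456762
[[-0.0, -1.7], [-0.8, 0.4], [1.1, 0.7], [-0.5, -0.9], [2.9, -2.9], [-2.0, -2.7], [-0.5, -0.6], [0.0, -0.8], [-0.4, -0.2], [-1.1, 0.5], [-0.6, 0.8], [0.3, -5.0]]
[[574.1, 208.2, 105.0], [467.8, 154.5, 109.7], [440.2, 215.6, 109.3], [500.7, 96.0, 109.3], [542.5, 270.7, 95.0], [605.7, 145.8, 95.0]]
[ 606.77490412 -253.27825413  260.        ]
[ 6.00496e+02 -2.55791e+02  6.60000e-02  2.40288e+02] 3.1968601329245203
[[0.8, -0.2], [0.7, 0.4], [-0.7, -0.6], [-2.2, 0.3], [0.4, -0.9], [-0.4, -0.0], [-0.2, 0.8], [0.0, 0.4]]
[[567.6, -212.9, 262.3], [573.5, -302.7, 262.3], [682.3, -205.3, 252.3], [688.3, -295.1, 252.3], [625.5, -209.0, 252.3], [631.4, -298.8, 252.3]]
tubs [array([769., -14., 158.])]
jar [array([410., -31.,  70.])]
pliers [array([597.,  -9.,  12.])]
```

```bash
cat >> h.py <<'E'
from scipy.spatial.transform import Rotation as Ro
def shift(P,yang=None,s=None):
    s=s or monitor.read_state(); R=Ro.from_euler('xyz',s['eef_rot']).as_matrix()
    d=R.T@(np.array(P)-s['eef_pos']); a=np.degrees(np.arctan2(R[1,1],R[0,1])); t=0
    if yang is not None: t=-((yang-a+90)%180-90)
    return d.round(1),round(t,1)
def brief():
    s=monitor.read_state(); print({k:np.round(s[k],2).tolist() for k in('clock','joints','eef_pos','eef_rot','wrist_force','finger_gap','finger_force')})
E
python3 -c "
from h import *
print(shift([467.8,154.5,200],26.8))"
```

```text
(array([-362.5, -216.4,   24.5]), np.float64(38.9))
```

Call:
arm_command(
  steps=[
    [0.5,-45,-27,0,5],
    [0.5,-90,-54,0,10],
    [0.5,-135,-81,0,15],
    [0.5,-180,-108,0,20],
    [0.5,-225,-135,0,25],
    [0.5,-270,-162,0,30],
    [0.5,-315,-189,10,35],
    [0.5,-345,-205,20,38.9],
    [0.5,-362.5,-216.4,24.5,38.9],
    [0.5,-362.5,-216.4,24.5,38.9],
    [0.5,-362.5,-216.4,24.5,38.9],
  ],
  force=15,
)

```text
clock: 2.58
eef_pos: [467.5, 155.1, 200.2]
eef_rot: [3.141, -0.0, 2.038]
wrist_force: [0.3, 0.8, 0.5]
finger_gap: 47.1
finger_force: 0.0
```

```bash
python3 - <<'E'
from h import *
brief()
c=imaging.camera('scene'); save(cv2.resize(c['img'][150:330,200:440],(800,600),interpolation=cv2.INTER_CUBIC),'c.png')
print(proj(c,[467.8,154.5,110]))
print(shift([467.8,154.5,110],26.8))
E
```

```text
{'clock': 2.58, 'joints': [0.25, 0.19, 1.71, 0.0, 1.24, -0.22], 'eef_pos': [467.51, 155.09, 200.18], 'eef_rot': [3.14, -0.0, 2.04], 'wrist_force': [0.3, 0.79, 0.48], 'finger_gap': 47.12, 'finger_force': 0.0}
[[299.23986905 241.520745  ]]
(array([-0.8, -0.1, 90.2]), np.float64(0.0))
```

View pics/c.png

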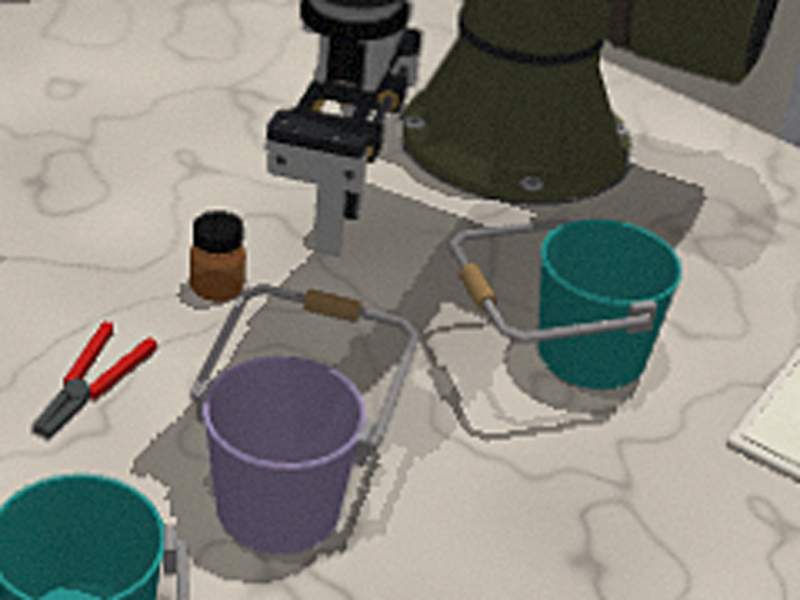

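The gripper stands above the roller, which is at scene (300,241) (crop (332,304)). Descend and pinch.

Call:
arm_command(
  steps=[
    [0.5,-0.5,0,20,0],
    [0.5,-0.5,0,40,0],
    [0.5,-0.5,0,60,0],
    [0.5,-0.5,0,75,0],
    [0.5,-0.5,0,85,0],
    [0.5,-0.5,0,90,0],
    [0.5,-0.5,0,90,0],
    [0.3,-0.5,0,90,0],
    [0.1,-0.5,0,90,0],
    [0.1,-0.5,0,90,0],
    [0.1,-0.5,0,90,0],
    [0.1,-0.5,0,90,0],
  ],
  force=35,
)

```text
clock: 4.12
eef_pos: [468.1, 154.1, 110.1]
eef_rot: [3.141, 0.0, 2.038]
wrist_force: [2.0, 0.7, 0.3]
finger_gap: 16.9
finger_force: 35.0
```

```bash
python3 - <<'E'
from h import *
brief()
# arc rows in tool axes, from current pose
s=monitor.read_state();R=Ro.from_euler('xyz',s['eef_rot']).as_matrix()
piv=np.array([574.1,208.2,95]);xh=np.array([np.cos(.468),np.sin(.468),0]);z=np.array([0,0,1])
v=s['eef_pos']-piv;r=np.hypot(v@xh,v[2]);a0=np.arctan2(v[2],-v@xh);print(r,a0)
for a in np.linspace(a0,np.pi/2,18)[1:]:
    print((R.T@(120*(-np.cos(a)*xh+np.sin(a)*z)-120*(-np.cos(a0)*xh+np.sin(a0)*z))).round(1).tolist(),round(a,2))
E
```

```text
{'clock': 4.12, 'joints': [0.24, 0.31, 1.8, 0.0, 1.03, -0.22], 'eef_pos': [468.14, 154.11, 110.06], 'eef_rot': [3.14, 0.0, 2.04], 'wrist_force': [2.03, 0.68, 0.3], 'finger_gap': 16.88, 'finger_force': 35.0}
119.91106149489669 0.12590912234264126
[0.0, 1.7, -10.1] 0.21
[0.0, 4.3, -19.9] 0.3
[0.0, 7.7, -29.5] 0.38
[0.0, 11.9, -38.8] 0.47
[0.0, 16.8, -47.7] 0.55
[0.0, 22.5, -56.2] 0.64
[0.0, 28.9, -64.1] 0.72
[0.0, 36.0, -71.5] 0.81
[0.0, 43.6, -78.2] 0.89
[0.0, 51.8, -84.3] 0.98
[0.1, 60.5, -89.6] 1.06
[0.1, 69.6, -94.2] 1.15
[0.1, 79.1, -98.0] 1.23
[0.1, 88.8, -101.0] 1.32
[0.1, 98.8, -103.2] 1.4
[0.1, 108.9, -104.5] 1.49
[0.1, 119.1, -104.9] 1.57
```

Call:
arm_command(
  steps=[
    [0.1,0,1.7,-10,0],
    [0.1,0,4.3,-20,0],
    [0.1,0,7.7,-29.5,0],
    [0.1,0,12,-39,0],
    [0.1,0,17,-47.5,0],
    [0.1,0,22.5,-56,0],
    [0.1,0,29,-64,0],
    [0.1,0,36,-71.5,0],
    [0.1,0,43.5,-78,0],
    [0.1,0,43.5,-78,0],
  ],
)

```text
clock: 5.38
eef_pos: [507.3, 173.9, 188.4]
eef_rot: [3.141, 0.0, 2.038]
wrist_force: [-1.4, 0.1, 2.7]
finger_gap: 16.9
finger_force: 35.0
```

```bash
python3 - <<'E'
from h import *
brief()
for n in('scene','top'):
    c=imaging.camera(n)
    hsv=cv2.cvtColor(c['img'],cv2.COLOR_RGB2HSV)
    m=((hsv[...,0]>118)&(hsv[...,0]<150)&(hsv[...,1]>40)).astype(np.uint8)
    k,l,s,ce=cv2.connectedComponentsWithStats(m)
    print([(s[i].tolist(),ce[i].round(1)) for i in range(1,k) if s[i,4]>150])
E
```

```text
{'clock': 5.38, 'joints': [0.26, 0.3, 1.61, -0.0, 1.23, -0.21], 'eef_pos': [507.29, 173.92, 188.42], 'eef_rot': [3.14, 0.0, 2.04], 'wrist_force': [-1.4, 0.14, 2.65], 'finger_gap': 16.86, 'finger_force': 35.0}
[([0, 238, 49, 63, 854], array([ 21.4, 284.5])), ([262, 256, 48, 59, 2228], array([284.7, 283.8]))]
[([471, 74, 41, 105, 713], array([487. , 123.3]))]
```

Call:
arm_command(
  steps=[
    [0.1,0,8,-6,0],
    [0.1,0,17,-11.5,0],
    [0.1,0,26,-16,0],
    [0.1,0,35.5,-20,0],
    [0.1,0,45,-23,0],
    [0.1,0,55,-25,0],
    [0.1,0,65,-26.5,0],
    [0.1,0,74,-27,0],
    [0.1,0,74,-27,0],
    [0.1,0,74,-27,0],
    [0.1,0,74,-27,0],
  ],
)

```text
clock: 6.85
eef_pos: [572.7, 206.9, 214.7]
eef_rot: [-3.141, -0.0, 2.038]
wrist_force: [0.7, -0.3, -3.0]
finger_gap: 17.1
finger_force: 35.0
```

```bash
python3 - <<'E'
from h import *
brief()
c=imaging.camera('scene'); save(cv2.resize(c['img'][150:330,180:420],(800,600),interpolation=cv2.INTER_CUBIC),'d.png')
E
```

```text
{'clock': 6.85, 'joints': [0.29, 0.44, 1.35, 0.0, 1.35, -0.18], 'eef_pos': [572.67, 206.88, 214.73], 'eef_rot': [-3.14, -0.0, 2.04], 'wrist_force': [0.7, -0.29, -3.04], 'finger_gap': 17.11, 'finger_force': 34.99}
```

View pics/d.png

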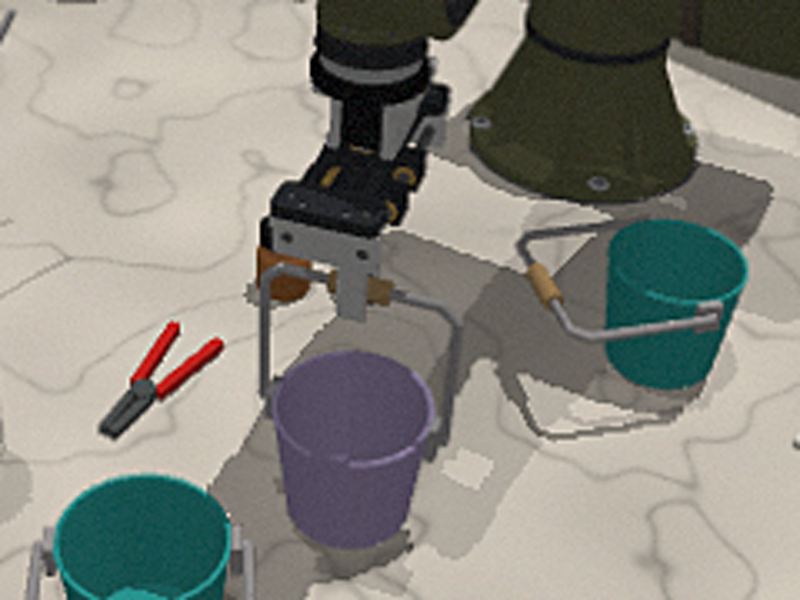

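The bail is upright (roller at scene ≈(288,237)), the pail is standing. Lift.

Call:
arm_command(
  steps=[
    [0.1,0,0,-5,0],
    [0.1,0,0,-12,0],
    [0.1,0,0,-22,0],
    [0.1,0,0,-32,0],
    [0.1,0,0,-42,0],
    [0.1,0,0,-52,0],
    [0.1,0,0,-62,0],
    [0.1,0,0,-70,0],
    [0.1,0,0,-76,0],
    [0.1,0,0,-78,0],
    [0.1,0,0,-78,0],
    [0.1,0,0,-78,0],
  ],
  force=45,
)

```text
clock: 8.4
eef_pos: [572.8, 207.0, 292.6]
eef_rot: [-3.141, -0.0, 2.038]
wrist_force: [0.1, -0.3, -4.5]
finger_gap: 16.9
finger_force: 45.0
```

```bash
python3 - <<'E'
from h import *
brief()
print(shift([490.7,-263.1,292],np.degrees(.066)))
E
```

```text
{'clock': 8.4, 'joints': [0.29, 0.4, 1.24, 0.0, 1.51, -0.18], 'eef_pos': [572.83, 206.97, 292.6], 'eef_rot': [-3.14, -0.0, 2.04], 'wrist_force': [0.14, -0.28, -4.5], 'finger_gap': 16.91, 'finger_force': 44.99}
(array([-382.7, -285. ,    0.7]), np.float64(23.0))
```

Call:
arm_command(
  steps=[
    [0.1,-4,-3,0,0.2],
    [0.1,-11,-9,0,0.7],
    [0.1,-23,-17,0,1.4],
    [0.1,-38,-28,0,2.3],
    [0.1,-61,-46,0,3.7],
    [0.1,-84,-63,0,5],
    [0.1,-107,-80,0,6.4],
    [0.1,-130,-97,0,7.8],
    [0.1,-153,-114,0,9.2],
    [0.1,-176,-131,0,10.6],
    [0.1,-199,-148,0,12],
    [0.1,-222,-165,0,13.3],
    [0.1,-245,-182,0,14.7],
    [0.1,-268,-200,0,16.1],
    [0.1,-291,-217,0,17.5],
    [0.1,-314,-234,0,18.9],
    [0.1,-337,-251,0,20.2],
    [0.1,-356,-265,0,21.4],
    [0.1,-371,-276,0,22.3],
    [0.1,-381,-284,0,23],
  ],
)

```text
clock: 10.9
eef_pos: [490.4, -262.2, 293.0]
eef_rot: [3.142, 0.0, 1.635]
wrist_force: [0.3, 0.4, -4.6]
finger_gap: 16.7
finger_force: 45.0
```

```bash
python3 - <<'E'
from h import *
cs={n:imaging.camera(n) for n in('scene','top')}
brief()
import pickle; pickle.dump(cs,open('cs2.pkl','wb'))
def crop(n,u,v,w,h): return cv2.resize(cs[n]['img'][v:v+h,u:u+w],(800,600),interpolation=cv2.INTER_CUBIC)
save(crop('scene',90,130,160,120),'e.png')
sp=np.load('fit.npy')[1]
for n in cs: print(proj(cs[n],[490.7,-263.1,292]),proj(cs[n],[[567.6,-212.9,262.3],[573.5,-302.7,262.3]]))
E
```

```text
{'clock': 11.0, 'joints': [-0.56, 0.27, 1.4, -0.0, 1.47, -0.62], 'eef_pos': [490.47, -262.04, 292.87], 'eef_rot': [-3.14, 0.0, 1.63], 'wrist_force': [-0.97, 0.12, -4.24], 'finger_gap': 17.13, 'finger_force': 44.99}
[[195.19870666 131.40843536]] [[184.04265142 153.87762788]
 [165.66897192 144.30824847]]
[[357.25353577 177.92699627]] [[337.08595143 153.34240143]
 [367.34316013 150.68133083]]
```

View pics/e.png

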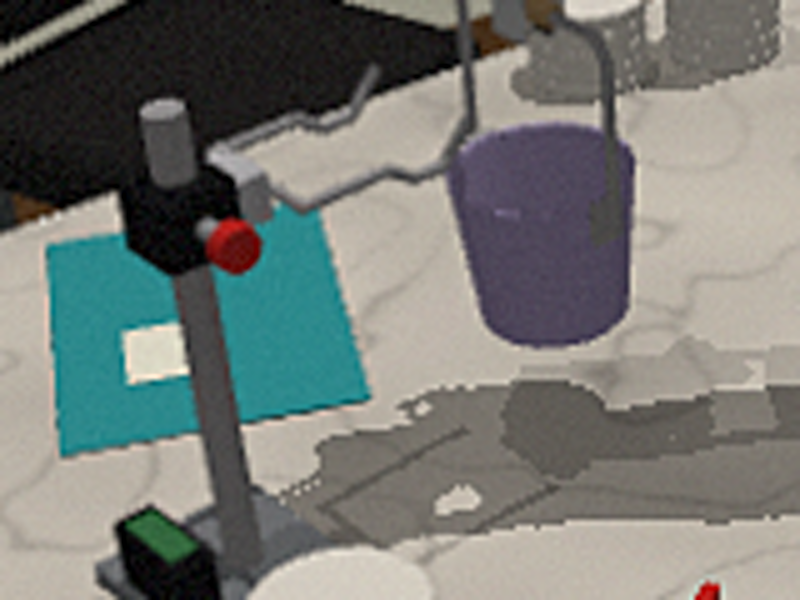

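Prong tips (scene (165,144), (184,155)) agree with the fit; the bar is above them and the pail below. Advance over the dips.

Call:
arm_command(
  steps=[
    [0.1,0,3,0,0],
    [0.1,-1,9,0,0],
    [0.1,-1,18,0,0],
    [0.1,-1,29,0,0],
    [0.1,-1,40,0,0],
    [0.1,-1,51,0,0],
    [0.1,-1,62,0,0],
    [0.1,-1,73,0,0],
    [0.1,-1,84,0,0],
    [0.1,-1,95,0,0],
    [0.1,-1,103,0,0],
    [0.1,-1,108,0,0],
    [0.1,-1,110,0,0],
    [0.1,-1,110,0,0],
    [0.1,-1,110,0,0],
  ],
)

```text
clock: 12.88
eef_pos: [600.5, -254.9, 293.1]
eef_rot: [3.142, 0.0, 1.636]
wrist_force: [-0.9, 0.1, -4.1]
finger_gap: 17.1
finger_force: 45.0
```

```bash
python3 - <<'E'
from h import *
c=imaging.camera('scene');brief()
save(cv2.resize(c['img'][130:250,90:250],(800,600),interpolation=cv2.INTER_CUBIC),'f.png')
E
```

```text
{'clock': 12.92, 'joints': [-0.46, 0.5, 1.08, -0.0, 1.55, -0.52], 'eef_pos': [600.55, -254.91, 293.09], 'eef_rot': [3.14, 0.0, 1.64], 'wrist_force': [0.83, 0.27, -3.51], 'finger_gap': 17.06, 'finger_force': 44.99}
```

View pics/f.png

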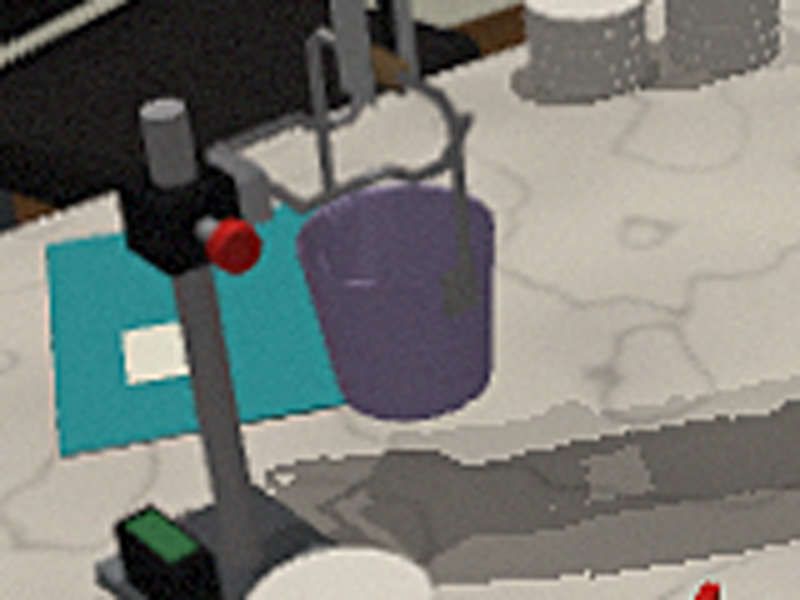

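The prongs pass through the bail, above the pail rim (bar across dips near crop (330,60)–(450,110)). Lower to just above the expected contact (248).

Call:
arm_command(
  steps=[
    [0.1,0,0,3,0],
    [0.1,0,0,8,0],
    [0.1,0,0,14,0],
    [0.1,0,0,20,0],
    [0.1,0,0,26,0],
    [0.1,0,0,31,0],
    [0.1,0,0,34,0],
    [0.1,0,0,36,0],
    [0.1,0,0,36,0],
  ],
)

```text
clock: 14.05
eef_pos: [600.7, -254.8, 256.9]
eef_rot: [-3.142, -0.0, 1.636]
wrist_force: [0.7, -0.7, -2.7]
finger_gap: 16.5
finger_force: 45.0
```

Call:
arm_command(
  steps=[
    [0.1,0,0,1,0],
    [0.1,0,0,2,0],
    [0.1,0,0,2,0],
  ],
)

```text
clock: 14.42
eef_pos: [600.7, -254.8, 254.9]
eef_rot: [-3.141, -0.0, 1.636]
wrist_force: [0.2, -0.3, -4.1]
finger_gap: 16.7
finger_force: 45.0
```

Call:
arm_command(
  steps=[
    [0.1,0,0,1,0],
    [0.1,0,0,2,0],
    [0.1,0,0,2,0],
  ],
)

```text
clock: 14.8
eef_pos: [600.7, -254.8, 252.8]
eef_rot: [-3.141, -0.0, 1.636]
wrist_force: [0.4, -1.1, -4.0]
finger_gap: 16.8
finger_force: 45.0
```

Call:
arm_command(
  steps=[
    [0.1,0,0,1,0],
    [0.1,0,0,1,0],
  ],
)

```text
clock: 15.05
eef_pos: [600.7, -254.8, 251.9]
eef_rot: [-3.141, -0.0, 1.636]
wrist_force: [-0.7, -0.2, -4.6]
finger_gap: 16.7
finger_force: 45.0
```

Call:
arm_command(
  steps=[
    [0.1,0,0,1,0],
    [0.1,0,0,1,0],
  ],
)

```text
clock: 15.3
eef_pos: [600.7, -254.8, 250.8]
eef_rot: [-3.141, -0.0, 1.636]
wrist_force: [0.4, -0.7, -3.9]
finger_gap: 17.1
finger_force: 45.0
```

Call:
arm_command(
  steps=[
    [0.1,0,0,1,0],
    [0.1,0,0,1,0],
  ],
)

```text
clock: 15.55
eef_pos: [600.7, -254.8, 249.9]
eef_rot: [-3.142, -0.0, 1.636]
wrist_force: [0.3, 0.7, -3.0]
finger_gap: 17.0
finger_force: 45.0
```

Call:
arm_command(
  steps=[
    [0.1,0,0,0.7,0],
    [0.1,0,0,0.7,0],
  ],
)

```text
clock: 15.8
eef_pos: [600.7, -254.8, 249.2]
eef_rot: [-3.142, -0.0, 1.636]
wrist_force: [-0.1, -0.5, -3.8]
finger_gap: 17.2
finger_force: 45.0
```

Call:
arm_command(
  steps=[
    [0.1,0,0,0.7,0],
    [0.1,0,0,0.7,0],
  ],
)

```text
clock: 16.05
eef_pos: [600.7, -254.8, 248.5]
eef_rot: [-3.142, -0.0, 1.636]
wrist_force: [0.4, -0.6, -4.2]
finger_gap: 16.9
finger_force: 45.0
```

Call:
arm_command(
  steps=[
    [0.1,0,0,0.5,0],
    [0.1,0,0,0.5,0],
  ],
)

```text
clock: 16.3
eef_pos: [600.7, -254.9, 248.1]
eef_rot: [3.141, 0.0, 1.637]
wrist_force: [-0.5, 1.0, -3.1]
finger_gap: 17.1
finger_force: 45.0
```

```bash
cat >> h.py <<'E'
def favg(n=8):
    f=[]
    for _ in range(n): imaging.camera('top'); f.append(monitor.read_state()['wrist_force'])
    print('F',np.mean(f,0).round(2),'sd',np.std(f,0).round(2),monitor.read_state()['eef_pos'].round(2))
E
python3 -c "
from h import *
favg()"
```

```text
F [-0.32 -0.17 -2.78] sd [0.29 0.37 0.42] [ 600.73 -254.84  248.09]
```

Call:
arm_command(
  steps=[
    [0.1,0,0,0.4,0],
    [0.1,0,0,0.4,0],
  ],
)

```text
clock: 16.95
eef_pos: [600.7, -254.9, 247.8]
eef_rot: [3.141, 0.0, 1.636]
wrist_force: [-0.0, 0.1, -0.7]
finger_gap: 17.1
finger_force: 45.0
```

```bash
python3 -c "
from h import *
favg()"
```

```text
F [-0.39 -0.1  -1.09] sd [0.64 0.38 0.4 ] [ 600.74 -254.85  247.72]
```

Call:
arm_command(
  steps=[
    [0.1,0,0,0.3,0],
    [0.1,0,0,0.3,0],
    [0.1,0,0,0.3,0],
  ],
)

```text
clock: 17.73
eef_pos: [600.7, -254.8, 247.5]
eef_rot: [3.141, 0.0, 1.636]
wrist_force: [-0.3, 0.8, 0.3]
finger_gap: 16.9
finger_force: 45.0
```

```bash
python3 -c "
from h import *
favg(6);brief();print(monitor.read_state()['moment'])
c=imaging.camera('scene')
save(cv2.resize(c['img'][130:250,90:250],(800,600),interpolation=cv2.INTER_CUBIC),'g.png')"
```

```text
F [-0.21  0.16  0.31] sd [0.61 0.47 0.36] [ 600.75 -254.84  247.41]
{'clock': 18.02, 'joints': [-0.46, 0.52, 1.16, 0.0, 1.46, -0.52], 'eef_pos': [600.75, -254.84, 247.41], 'eef_rot': [3.14, 0.0, 1.64], 'wrist_force': [-0.51, 0.02, -0.32], 'finger_gap': 16.89, 'finger_force': 44.99}
[-0.03583783  0.0787895   0.00395546]
```

View pics/g.png

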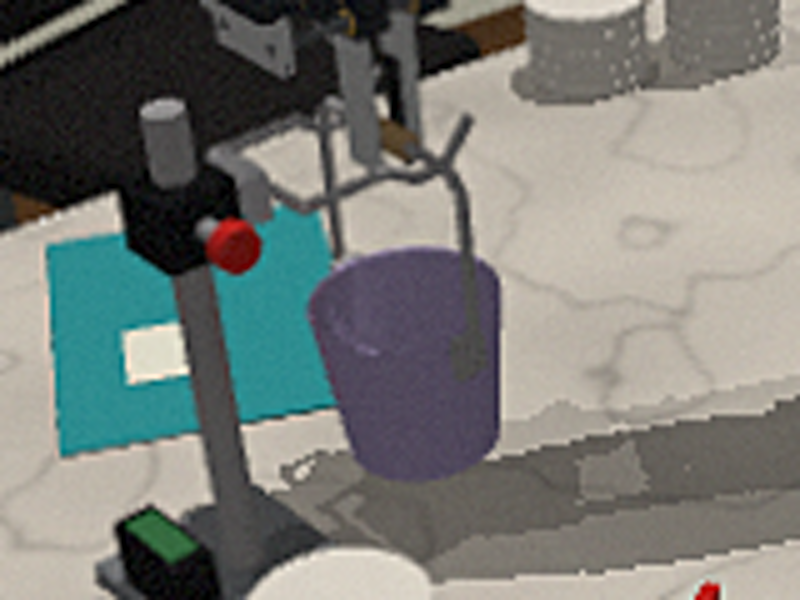

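The bar sits in both dips (near about (179,163), far about (156,151) in scene), and the arm carries nothing. Release and retreat upward.

Call:
arm_command(
  steps=[
    [0.1,0,0,0,0],
    [0.19,0,0,0,0],
    [0.22,0,0,0,0],
    [0.26,0,0,0,0],
    [0.32,0,0,0,0],
    [0.4,0,0,0,0],
    [0.5,0,0,0,0],
    [0.5,0,0,0,0],
    [0.5,0,0,-5,0],
    [0.5,0,0,-15,0],
    [0.5,0,0,-30,0],
    [0.5,0,0,-50,0],
    [0.5,0,0,-70,0],
    [0.5,0,0,-90,0],
    [0.5,0,0,-105,0],
    [0.5,0,0,-105,0],
    [0.5,0,0,-105,0],
  ],
  force=10,
)

```text
clock: 20.2
eef_pos: [600.6, -254.8, 351.6]
eef_rot: [-3.141, -0.001, 1.636]
wrist_force: [0.6, 0.8, 0.4]
finger_gap: 47.0
finger_force: 0.0
```

```bash
python3 -c "
from h import *
import time
c=imaging.camera('scene')
for _ in range(20): d=imaging.camera('scene')
brief(); print(np.abs(c['img'].astype(int)-d['img'])[180:250,140:200].mean())
t=imaging.camera('top')
f=lambda c,u,v,w,h: cv2.resize(c['img'][v:v+h,u:u+w],(400,600),interpolation=cv2.INTER_CUBIC)
save(np.hstack([f(d,120,120,80,120),f(t,315,90,60,90)]),'i.png')
sp=np.load('fit.npy')[1]
print(proj(d,[[597.5,-210.9,248],[603.5,-300.7,248]]),proj(t,[600.5,-255.8,248]))"
```

```text
{'clock': 21.25, 'joints': [-0.46, 0.5, 0.96, -0.0, 1.68, -0.52], 'eef_pos': [600.69, -254.83, 352.4], 'eef_rot': [3.14, 0.0, 1.64], 'wrist_force': [0.4, 0.08, -0.7], 'finger_gap': 46.99, 'finger_force': 0.0}
2.511349206349206
[[176.11261246 161.88662737]
 [157.94059776 151.90036099]] [[350.25208212 142.83795011]]
```

View pics/i.png

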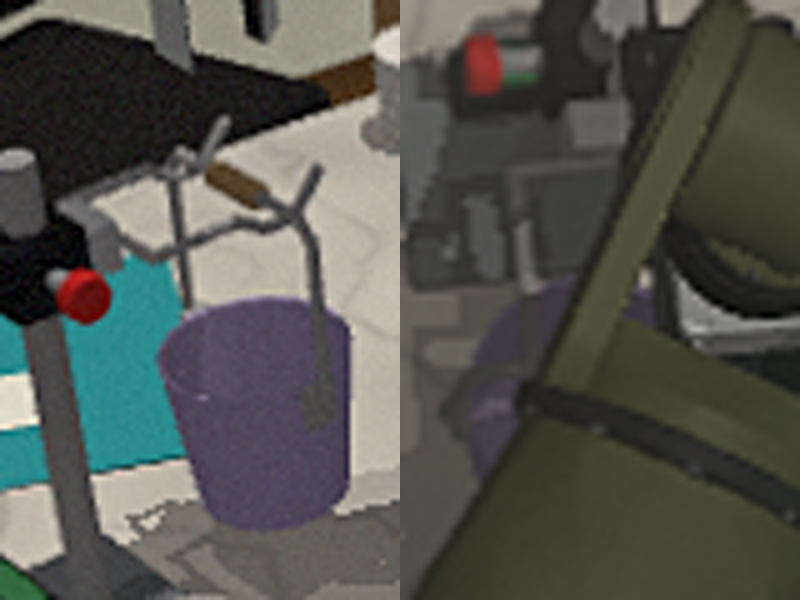

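The roller is at scene (167.4,157.4), against an expected dips' centre of (167.0,156.9). The pail hangs level and still, and the gripper is clear.

```bash
python3 -c "
from h import *
print(job.sign_off())"
```

```text
the job is handed in; nothing more can be done
None
```

The lavender pail now hangs by its bail from both prong dips, released, and looked level and still in the last pictures; the job is handed in at about 21 s on the robot's clock, and the sign-off gave no verdict.

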